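# Hold the amber standard in the photometer beam

### The job

Swing the clamp with the black ball knob over centre and fully back off the amber glass standard, then take the standard by its two frosted faces, with the gripper never touching its clear end windows, and hold it upright in the open beam of the photometer, about the middle of the gap, so that the light runs straight in through one window and out of the other. Do not knock the photometer, and leave the clamp back and the other things on the bench where they are. Finish while still holding the standard steady in the beam, clear of the photometer: it is not put down or let go.

Things in the scene. Friction and masses are not known exactly. Their poses are not given: they have to be found in the camera images.
- cell: Amber standard: loose solid glass block like a cuvette, 44 mm (own x) by 20 mm (own y) by 50 mm tall, about 0.1 kg, upright in the nest, underside 12 mm above the bench. Origin: centre of its underside, z up. The large faces to own +y and -y (40 by 50 mm, 20 mm apart) are whitish, frosted: grip there. The narrow ends (own +x, -x) are the clear amber windows.
- cell_mid (a point): Centre of the amber standard, 25 mm above its underside; axes as cell.
- cell_window_a: Clear window plate on the amber standard's own +x end, 2 mm thick (own x), 16 mm wide (y), 44 mm high, its outer face 22 mm from the middle of the standard and its sides set 2 mm in from the frosted faces. Origin: its centre. Not to be touched by the gripper.
- cell_window_b: The same window plate on the own -x end.
- nest: Fixed check nest: plate 12 mm thick, 70 mm wide (y), own x -53 to 117 mm. Blue pocket at the origin holds the standard, own x along nest x, 1.5 mm free all round; walls above the plate 8 mm at the ends, 5 mm along the frosted sides (to 16.5 mm from the middle). Red clamp post 84 mm high, 26 mm wide, at own x 70 to 100 mm. Origin: on the bench under the pocket's middle, z up.
- clamp (a joint): Toggle clamp angle (rad): one rigid piece, hinge along nest y at clamp_pivot. 0 = shut: bar level, 80 mm along nest -x, its rubber pad on the standard; handle with black knob up, leaning 0.25 to the standard. Grows as the knob is pushed to nest +x (about 1 N). Over centre at about 0.4; from there it falls by its own weight to the stop at 2.0, bar up and leaning away. Fully back: above 1.7.
- clamp_knob (a point): Centre of the black ball knob, 30 mm in diameter, on a 10 mm rod, 80 mm from the pivot; moves with the clamp. When shut it is about 152 mm above the bench, over own x = 60 mm of the nest. The bar below it is 12 mm wide and 8 mm thick. The point's axes turn with the clamp.
- clamp_pivot (a point): Hinge axis of the clamp: 80 mm from the middle of the nest along its +x, 75 mm above the bench; axes as nest.
- photometer: Fixed open photometer, white with blue ends: base 230 (own x) by 100 (own y) by 30 mm high; lamp housing at -x, detector housing at +x, each 90 mm wide, 126 mm high in all, inner walls at own x = -60 and +60 mm. A dark snout, 24 mm in diameter, stands out of each to 48 mm from the middle: free gap 96 mm, open above and to both y sides. Origin: on the bench under the middle, z up.
- beam (a point): Middle of the light beam in the gap, 105 mm above the bench; the beam, drawn as a thin yellow line, runs level along this point's x (the photometer's x).
- green_cell: Bystander: a spare green glass standard of the same shape and size, standing on the bench. Origin: centre of its underside.
- yellow_cup: Bystander: yellow plastic cup, 75 mm high, 72 mm across. Origin: centre of its underside.
- label_box: Bystander: white paper label box, 70 by 50 by 40 mm high. Origin: centre of its underside.
Mind the look-alikes: they are no part of the job. Leave any blue look-alike of the cell alone.

How it is judged:
By the outcome, as a careful person would: the job done as asked, in the order asked, and still so for the second after the job is handed in, while the arm keeps its last pose, push and grip.
It also fails if it takes over 51 s, if anything falls off the work surface, if the arm or the gripper's body presses on something with over 40 N, if the wrist force passes 120 N, or if a joint passes its speed limit or range.

### The arm

A 6-joint arm with a two-finger parallel gripper is mounted at the origin on the work surface. World frame = base frame: x ahead of the robot, y to its left, z up, the work surface at z = 0. Lengths are in m, angles in rad, forces in N, time in s.
With the tool pointing down it reaches from about 0.35 to 0.775 m from the base axis. Payload 5.5 kg.
Tool frame: the origin (TCP) lies at the very end of the fingers, on their centre line; the grasp point (between the pads) lies 19 mm behind it; z points along the fingers, y is the direction in which the jaws open and shut (so a half turn about z gives the same grasp; the last joint's range is limited). The gripper opens to 85 mm and grips with 20 to 120 N. Pads are 22 mm wide; open, the fingers measure 114 mm over their backs; the gripper's body (76 mm by 85 mm) begins 54 mm behind the grasp point. The pads swing forward as they close: fully open they stand 13 mm farther back than shut.
Start: joints at [0.992, 0.313, 0.046, 1.304, 0, 1.431], TCP at [0.244, 0.521, 0.231] pointing down, gripper open.
Joint ranges: [-2.76, 2.76], [-0.86, 1.69], [-1.03, 1.26], [-2.2, 2.34], [-1.47, 1.5], [-3.14, 3.14]. Speed limits (rad/s): [2.57, 2.57, 3.14, 3.14, 3.14, 3.14].

### API

Orientations are given as a unit quaternion [w, x, y, z].
In Python, from workcell import monitor, imaging, finish_job gives the robot as it stands.
- The arm moves only by the shell command python3 -m crank 'ROWS' [OPENING] [FORCE]. ROWS is JSON, a list of rows, each an object with "offset": the shift along the tool's x, y, z in units of 400 mm (1.0 is 400 mm), a list of three; "dr": the turn, a rotation vector about the tool's x, y, z in units of 5 degrees (1.0 is 5 degrees), a list of three. A call has 1 to 12 rows; each row shifts and turns the commanded pose from where the row before left it, along the tool's axes as they then stand; what a row does not reach is not made up. A row lasts 1/12 s, in which the tool goes at most 41.7 mm and 7.16 degrees, less where a joint would pass 70% of its speed; a pose out of reach is approached as far as the arm can. A call with a number of a shift or a turn outside -1 to 1 is refused whole. A call with a gripper value outside its range is refused whole. OPENING is the opening in per cent of the stroke, from 0 (shut) to 100 (fully open), set as the call begins (- or left out, the last holds). The fingers move at their own pace and stop on an object; FORCE is the grip in N (left out, the last holds). Time passes only in rows, so rows that do not move let the fingers close. It gives the time, the measured TCP pose, the force and the opening at its end, in the units of the state.
- monitor.state(): the state, without advancing time (a new reading comes with each control period).
- imaging.get_image(name): name is "scene" or "top" or "wrist"; returns a dict with "pixels" (400x640x3 uint8, blue, green, red), "fovy" (degrees; the focal length in pixels is half the picture's height over the tangent of half this angle, whatever the lens; pixels are square), "cx", "cy" (the principal point, pixels), "extrinsics" (4x4, takes a point from world to camera coordinates). Camera axes: x right, y down, z forward; pixel columns grow to the right and rows downward; lengths in m; the calibration is good to about 2 mm. A picture is of the moment at which its call begins. There is no depth.
- finish_job(): hands the job in, once; it reports no verdict.
The state is a dict: "time": time; "joints": joint angles; "joint_vel": joint speeds; "joint_torque": joint torques, N m; "eef_pos": TCP position; "tcp_rot": TCP orientation; "contact_force": force on the tool from outside, world axes, zero at the start; "torque": the same for the moment, N m; "gripper_width": finger opening in m.
Only numpy, scipy, OpenCV 4.12 (cv2) and the standard library are available. Lean on these libraries where they do the work, as an engineer would, in place of code of your own. Each camera call takes 0.05 s, during which the arm holds its last target. There are 200 camera calls.

## Working session

There is one attempt and no reset: what is moved stays moved. The work goes in short steps, Python scripts to look and compute and a shell command to move; the robot and the scene stay as the last step left them, time stands still between calls to the robot, and variables do not carry over. Pictures are saved under pics/ and viewed, about 8 in all and at most 12, crops included, and the job is handed in when it is done.

```bash
mkdir -p pics
cat > h.py <<'E'
import numpy as np,cv2
from workcell import monitor,imaging
def get(n):
    d=imaging.get_image(n);d['pixels']=np.array(d['pixels']);d['f']=200/np.tan(np.radians(d['fovy'])/2);d['E']=np.array(d['extrinsics']);return d
def ray(d,u,v):
    R=d['E'][:3,:3];t=d['E'][:3,3]
    return -R.T@t, R.T@np.array([(u-d['cx'])/d['f'],(v-d['cy'])/d['f'],1])
def plane(d,u,v,z):
    o,r=ray(d,u,v);return o+r*(z-o[2])/r[2]
def proj(d,p):
    c=d['E'][:3,:3]@np.array(p)+d['E'][:3,3];return d['cx']+d['f']*c[0]/c[2],d['cy']+d['f']*c[1]/c[2]
def tri(obs):
    A=0;b=0
    for d,u,v in obs:
        o,r=ray(d,u,v);r=r/np.linalg.norm(r);P=np.eye(3)-np.outer(r,r);A=A+P;b=b+P@o
    return np.linalg.solve(A,b)
E
python3 - <<'E'
from h import *
import pickle
D={}
for n in('top','scene'):
    d=get(n);D[n]=d;cv2.imwrite(f'pics/{n}0.png',d['pixels']);print(n,d['fovy'],d['cx'],d['cy'],d['E'].round(3).tolist())
pickle.dump(D,open('d0.pkl','wb'))
print(monitor.state())
E
```

```text
top 54.43301776106176 316.0510369377312 196.69356821102605 [[-0.023, -1.0, -0.007, 0.052], [-0.999, 0.024, -0.043, 0.648], [0.043, 0.006, -0.999, 0.966], [0.0, 0.0, 0.0, 1.0]]
scene 46.57494962634705 323.86361841045675 202.19200076737158 [[-0.715, 0.699, 0.007, 0.42], [0.576, 0.595, -0.561, -0.312], [-0.396, -0.398, -0.828, 1.218], [0.0, 0.0, 0.0, 1.0]]
{'time': 0.1, 'joints': array([ 9.92410397e-01,  3.13961516e-01,  4.50944981e-02,  1.30358064e+00,
       -9.67238130e-06,  1.43113806e+00]), 'joint_vel': array([ 0.00084955, -0.00023005,  0.00179109,  0.00146066,  0.00066279,
        0.0005195 ]), 'joint_torque': array([ 3.29362891e-03, -4.81727457e+01,  2.99242687e+01,  1.27500945e-02,
       -5.54054168e-05, -3.08811502e-05]), 'eef_pos': array([0.24404848, 0.52014656, 0.2304782 ]), 'tcp_rot': array([-2.85577436e-04,  2.17608664e-01,  9.76035751e-01, -7.74722064e-04]), 'contact_force': array([0.4181071 , 0.22978963, 0.12762265]), 'torque': array([0.0061662 , 0.00889076, 0.02212449]), 'gripper_width': 0.0854955535873781}
```

View pics/top0.png

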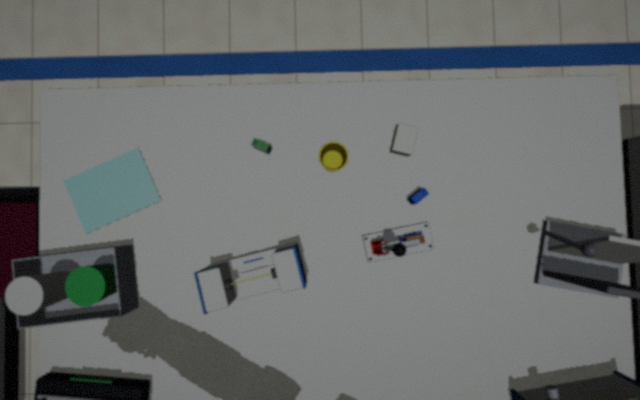

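View pics/scene0.png

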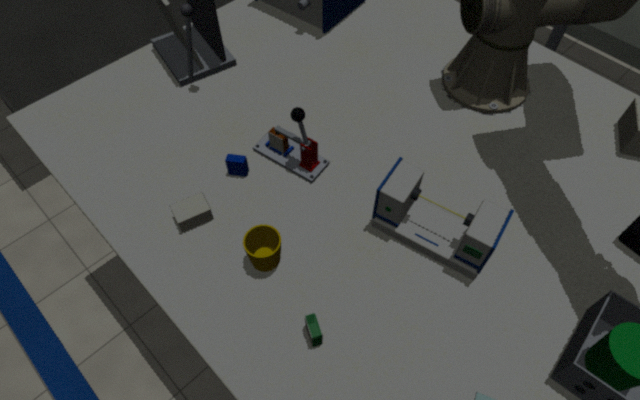

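The top view shows the nest plate at (362–433, 222–262), with the red post at (378,246), the knob at (400,250) and the amber cell at (417,238). The photometer is at (195–305, 237–312) with its beam line near (252,280). The blue look-alike is at (417,195). I'll zoom in on the nest and photometer for corners.

Run:
```python
from h import *
import pickle
D=pickle.load(open('d0.pkl','rb'))
t=D['top']['pixels'];s=D['scene']['pixels']
def c(i,x,y,w,h,W,H):
    o=cv2.convertScaleAbs(cv2.resize(i[y:y+h,x:x+w],(W,H),interpolation=cv2.INTER_CUBIC),alpha=1.5);return o
a=np.hstack([c(t,355,215,80,60,400,300),c(t,190,230,120,90,400,300)])
b=np.hstack([c(s,245,95,100,75,400,300),c(s,365,150,160,120,400,300)])
cv2.imwrite('pics/z0.png',np.vstack([a,b]))
# masks
for n in D:
    p=D[n]['pixels'];h=cv2.cvtColor(p,cv2.COLOR_BGR2HSV)
    reg={'top':(355,215,80,60),'scene':(245,95,100,90)}[n]
    x,y,w,hh=reg
    for nm,lo,hi in(('amber',(8,120,60),(22,255,255)),('black',(0,0,0),(180,255,45)),('red',(0,150,60),(6,255,255))):
        m=cv2.inRange(h[y:y+hh,x:x+w],lo,hi);k,l,st,ce=cv2.connectedComponentsWithStats(m)
        for i in range(1,k):
            if st[i,4]>15:print(n,nm,st[i,4],ce[i]+[x,y],st[i,:4]+[x,y,0,0])
    x,y,w,hh={'top':(225,255,55,40),'scene':(410,180,70,50)}[n]
    m=cv2.inRange(h[y:y+hh,x:x+w],(20,60,60),(35,255,255));q=np.argwhere(m)[:,::-1]+[x,y]
    print(n,'beam',len(q),q.min(0),q.max(0),cv2.fitLine(q.astype(np.float32),2,0,.01,.01).ravel() if len(q) else 0)
    q=np.array(sorted(q.tolist()));print(q[:2],q[-2:])
```

```text
top amber 16 [421.3125 238.5625] [419 236   5   6]
top black 16 [376.6875 242.0625] [373 241   8   3]
top black 136 [397.25       248.96323529] [385 243  20  13]
top black 16 [378.1875 251.3125] [375 250   7   3]
top red 41 [375.48780488 246.3902439 ] [372 242  10  10]
top beam 12 [231 282] [235 284] [  0.9510921  -0.3089074 232.91667   282.91666  ]
[[231 283]
 [231 284]] [[235 282]
 [235 283]]
scene amber 23 [277.39130435 134.91304348] [271 131  12   8]
scene black 265 [299.02264151 122.96603774] [291 108  18  36]
scene black 327 [278.90519878 143.77981651] [267 130  23  27]
scene black 366 [308.28415301 156.24863388] [298 141  19  31]
scene black 73 [289.91780822 169.60273973] [264 155  52  28]
scene black 42 [245.88095238 167.88095238] [245 160   4  16]
scene beam 77 [419 194] [465 218] [  0.89637196   0.44330275 442.63635    206.75325   ]
[[419 194]
 [419 195]] [[465 217]
 [465 218]]
```

View pics/z0.png

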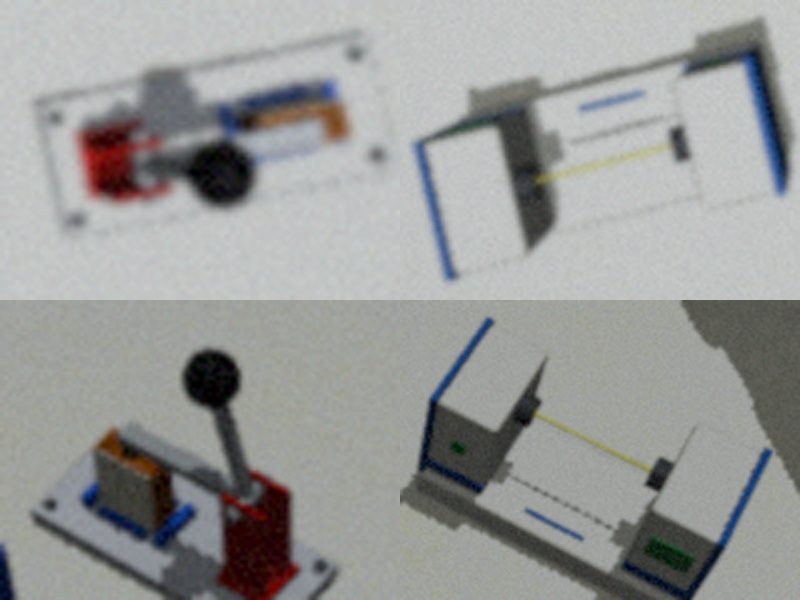

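The crops show four bolts at each nest corner, the knob at (399,250) top and (298,114.5) scene, and the beam between the snout tips in both views.

```bash
cat > m.py <<'E'
from h import *
import pickle
D=pickle.load(open('d0.pkl','rb'));T=D['top'];S=D['scene']
def tc(X,Y):return T,355+(X+.5)/5-.5,215+(Y+.5)/5-.5
def sc(X,Y):return S,245+(X+.5)/4-.5,95+(Y-300+.5)/4-.5
def tp(X,Y):return T,190+(X-400+.5)*.3-.5,230+(Y+.5)*.3-.5
def sp(X,Y):return S,365+(X-400+.5)*.4-.5,150+(Y-300+.5)*.4-.5
B=np.array([plane(*tc(*q),.014) for q in((56,118),(355,54),(377,155),(77,219))])
print(B.round(4),'spans',np.linalg.norm(B[0]-B[1]),np.linalg.norm(B[3]-B[2]),np.linalg.norm(B[0]-B[3]),np.linalg.norm(B[1]-B[2]))
ctr=B.mean(0);d=(B[0]+B[3]-B[1]-B[2]);d/=np.linalg.norm(d);yaw=np.arctan2(d[1],d[0])
C=np.array([plane(*tc(*q),.012) for q in((37,98),(360,30),(388,168),(62,237))])
d2=(C[0]+C[3]-C[1]-C[2]);print('corner ctr',C.mean(0),np.degrees(np.arctan2(d2[1],d2[0])),'bolt ctr',ctr,np.degrees(yaw), np.linalg.norm(C[0]-C[1]),np.linalg.norm(C[0]-C[3]))
o=ctr-d*.032;print('nest origin',o)
K=tri([tc(222,174),sc(212,378)]);print('knob tri',K,'expected',o+d*.06)
a=[tri([tp(540,180),sp(533,412)]),tri([tp(672,146),sp(656,469)])]
print('snouts',a,np.linalg.norm(a[0]-a[1]),'mid',(a[0]+a[1])/2,np.degrees(np.arctan2(*(a[0]-a[1])[[1,0]])))
a=[plane(*tp(540,180),.105),plane(*tp(672,146),.105)]
print('top only',a,(a[0]+a[1])/2,np.degrees(np.arctan2(*(a[0]-a[1])[[1,0]])))
# photometer housing outer top corners z=.126
q=np.array([plane(*tp(*p),.126) for p in((417,143),(452,278),(787,192),(750,52))]);print('ph corners',q.round(4),q.mean(0))
print([np.degrees(np.arctan2(*(q[i]-q[j])[[1,0]])) for i,j in((0,3),(1,2))],np.linalg.norm(q[0]-q[3]),np.linalg.norm(q[0]-q[1]))
st=monitor.state();from scipy.spatial.transform import Rotation as R
w=st['tcp_rot'];print(R.from_quat([*w[1:],w[0]]).as_matrix().round(3))
E
python3 m.py
```

```text
[[ 0.5418 -0.085   0.014 ]
 [ 0.5703 -0.2357  0.014 ]
 [ 0.5196 -0.2449  0.014 ]
 [ 0.4912 -0.0941  0.014 ]] spans 0.15335817354873 0.1534978744221439 0.051348287209412535 0.051470612792658604
corner ctr [ 0.53226426 -0.16312118  0.012     ] 100.551680276715 bolt ctr [ 0.53071905 -0.1649231   0.014     ] 100.69295685743549 0.1659666893339767 0.07046167579751617
nest origin [ 0.53665652 -0.19636744  0.014     ]
knob tri [ 0.52565105 -0.13924255  0.152787  ] expected [ 0.52552377 -0.13740931  0.014     ]
snouts [array([0.49485884, 0.18768161, 0.18631097]), array([0.44195975, 0.18901672, 0.05589028])] 0.1407467632825342 mid [0.4684093  0.18834916 0.12110062] -1.445770196683583
top only [array([0.45217693, 0.23258755, 0.105     ]), array([0.47311191, 0.1423383 , 0.105     ])] [0.46264442 0.18746292 0.105     ] 103.05983610031761
ph corners [[0.4821 0.3094 0.126 ]
 [0.3928 0.2871 0.126 ]
 [0.4443 0.064  0.126 ]
 [0.5372 0.0866 0.126 ]] [0.46410144 0.18677386 0.126     ]
[np.float64(103.910463542068), np.float64(103.0006094898073)] 0.22956266696340943 0.09201398326642952
[[-0.905  0.425 -0.001]
 [ 0.425  0.905 -0.001]
 [ 0.    -0.002 -1.   ]]
```

Both views agree. The knob triangulates to 153 mm high and lands on the expected spot. Nest origin is about (0.537, −0.196) with yaw about 100.6°, and the beam middle is about (0.4635, 0.187) with yaw about 103.4°. Next I turn the tool to the nest's yaw with the gripper shut.

```bash
python3 -m crank '[{"offset":[0,0,0],"dr":[0,0,1]},{"offset":[0,0,0],"dr":[0,0,1]},{"offset":[0,0,0],"dr":[0,0,1]},{"offset":[0,0,0],"dr":[0,0,1]},{"offset":[0,0,0],"dr":[0,0,1]},{"offset":[0,0,0],"dr":[0,0,1]},{"offset":[0,0,0],"dr":[0,0,1]},{"offset":[0,0,0],"dr":[0,0,1]},{"offset":[0,0,0],"dr":[0,0,1]},{"offset":[0,0,0],"dr":[0,0,1]},{"offset":[0,0,0],"dr":[0,0,0.84]}]' 0 20
r='{"offset":[-0.094,0.0194,0],"dr":[0,0,0]}'; python3 -m crank '[{"offset":[-0.094,0.0194,0],"dr":[0,0,0]},{"offset":[-0.094,0.0194,0],"dr":[0,0,0]},{"offset":[-0.094,0.0194,0],"dr":[0,0,0]},{"offset":[-0.094,0.0194,0],"dr":[0,0,0]},{"offset":[-0.094,0.0194,0],"dr":[0,0,0]},{"offset":[-0.094,0.0194,0],"dr":[0,0,0]},{"offset":[-0.094,0.0194,0],"dr":[0,0,0]},{"offset":[-0.094,0.0194,0],"dr":[0,0,0]},{"offset":[-0.094,0.0194,0],"dr":[0,0,0]},{"offset":[-0.094,0.0194,0],"dr":[0,0,0]},{"offset":[0,0,0],"dr":[0,0,0]}]'
cat > n.py <<'E'
from h import *
from scipy.spatial.transform import Rotation as R
st=monitor.state();w=st['tcp_rot'];M=R.from_quat([*w[1:],w[0]]).as_matrix();p=st['eef_pos']
def to(name,o,yaw,z=0):
    c,s=np.cos(np.radians(yaw)),np.sin(np.radians(yaw))
    d=p-np.array(o);print(name,'local tcp mm',((np.array([[c,s,0],[-s,c,0],[0,0,1]])@d)*1000).round(1))
    print('   yaw err',(np.degrees(np.arctan2(M[1,0],M[0,0]))-yaw).round(2))
print(p.round(4),'tilt',M[:,2].round(3),'F',st['contact_force'].round(2),'w',st['gripper_width'],'t',st['time'],st['joints'].round(2))
to('nest',[.5367,-.1964,0],100.6);to('beam',[.4635,.187,.105],103.4)
E
python3 n.py
```

```text
time: 1.02
eef_pos: [0.2441, 0.5203, 0.2307]
tcp_rot: [0.0, 0.64, 0.768, -0.001]
contact_force: [-0.3, 0.0, 0.2]
gripper_width: 0.0
time: 1.93
eef_pos: [0.3923, 0.1601, 0.2311]
tcp_rot: [0.001, 0.641, 0.767, -0.001]
contact_force: [0.8, 0.9, 0.6]
gripper_width: 0.0003
[0.3923 0.1601 0.2311] tilt [ 0.001 -0.002 -1.   ] F [0.85 0.92 0.62] w 0.0002703102134768563 t 1.9333 [ 0.2   0.02 -0.31  1.24 -0.    1.59]
nest local tcp mm [377.   76.3 231.1]
   yaw err -0.4
beam local tcp mm [ -9.7  75.5 126.1]
   yaw err -3.2
```

```bash
python3 -m crank '[{"offset":[-0.0923,0.019,0],"dr":[0,0,-0.04]},{"offset":[-0.0923,0.019,0],"dr":[0,0,0]},{"offset":[-0.0923,0.019,0],"dr":[0,0,0]},{"offset":[-0.0923,0.019,0],"dr":[0,0,0]},{"offset":[-0.0923,0.019,0],"dr":[0,0,0]},{"offset":[-0.0923,0.019,0],"dr":[0,0,0]},{"offset":[-0.0923,0.019,0],"dr":[0,0,0]},{"offset":[-0.0923,0.019,0],"dr":[0,0,0]},{"offset":[-0.0923,0.019,0],"dr":[0,0,0]},{"offset":[-0.0923,0.019,0],"dr":[0,0,0]},{"offset":[0,0,0],"dr":[0,0,0]},{"offset":[0,0,0],"dr":[0,0,0]}]'
python3 -m crank '[{"offset":[0,0,0.07],"dr":[0,0,0]},{"offset":[0,0,0.07],"dr":[0,0,0]},{"offset":[0,0,0.07],"dr":[0,0,0]},{"offset":[0,0,0],"dr":[0,0,0]},{"offset":[0,0,0],"dr":[0,0,0]}]'
python3 n.py
python3 - <<'E'
from h import *
d=get('scene');s=cv2.resize(d['pixels'][60:210,200:400],(800,600),interpolation=cv2.INTER_CUBIC);cv2.imwrite('pics/s1.png',cv2.convertScaleAbs(s,alpha=1.5))
E
```

```text
time: 2.93
eef_pos: [0.5343, -0.1845, 0.23]
tcp_rot: [-0.001, 0.638, 0.77, -0.0]
contact_force: [-0.6, -0.1, 0.5]
gripper_width: -0.0004
time: 3.35
eef_pos: [0.5326, -0.181, 0.1463]
tcp_rot: [-0.002, 0.637, 0.771, -0.0]
contact_force: [-1.1, 0.2, 0.5]
gripper_width: 0.0
[ 0.5326 -0.181   0.1463] tilt [-0.004  0.002 -1.   ] F [-1.06  0.24  0.46] w 2.535555805633944e-05 t 3.35 [-0.47  0.33 -0.14  1.1   0.    0.91]
nest local tcp mm [ 15.9   1.2 146.3]
   yaw err 0.33
beam local tcp mm [-374.    18.1   41.3]
   yaw err -2.47
```

View pics/s1.png

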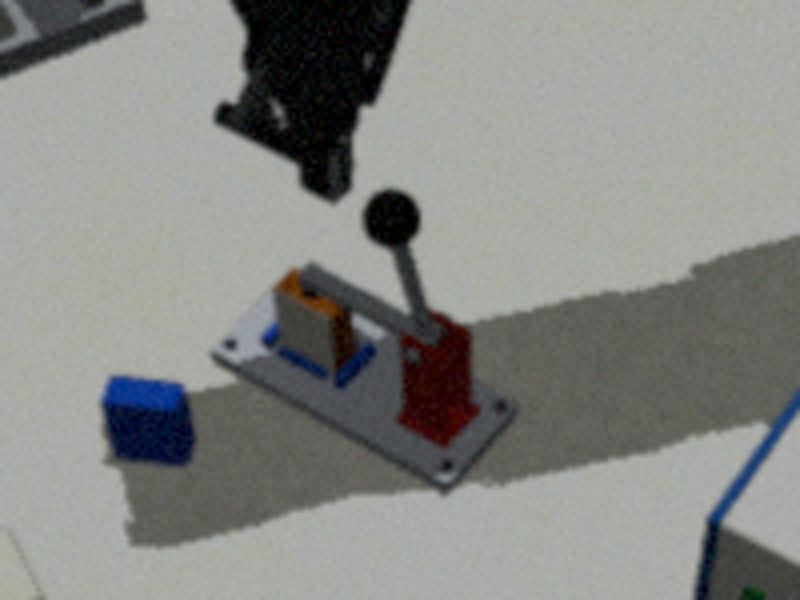

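The closed fingertips are beside the knob on its standard side, roughly level with it and about 18 mm short. I'll push along nest +x and then lift out of the bar's way.

```bash
python3 -m crank '[{"offset":[0.025,0,0],"dr":[0,0,0]},{"offset":[0.025,0,0],"dr":[0,0,0]},{"offset":[0.02,0,0],"dr":[0,0,0]},{"offset":[0.02,0,0],"dr":[0,0,0]},{"offset":[0.02,0,0],"dr":[0,0,0]},{"offset":[0.02,0,0],"dr":[0,0,0]},{"offset":[0.02,0,0],"dr":[0,0,0]},{"offset":[0,0,0],"dr":[0,0,0]},{"offset":[0,0,-0.08],"dr":[0,0,0]},{"offset":[0,0,-0.08],"dr":[0,0,0]},{"offset":[0,0,-0.04],"dr":[0,0,0]},{"offset":[0,0,0],"dr":[0,0,0]}]'
python3 -m crank '[{"offset":[-0.05,0,0],"dr":[0,0,0]},{"offset":[-0.05,0,0],"dr":[0,0,0]},{"offset":[-0.05,0,0],"dr":[0,0,0]},{"offset":[-0.05,0,0],"dr":[0,0,0]},{"offset":[0,0,0],"dr":[0,0,0]},{"offset":[0,0,0],"dr":[0,0,0]}]' 100
python3 n.py
python3 - <<'E'
from h import *
d=get('scene');s=cv2.resize(d['pixels'][60:210,200:400],(800,600),interpolation=cv2.INTER_CUBIC);cv2.imwrite('pics/s2.png',cv2.convertScaleAbs(s,alpha=1.5))
E
```

```text
time: 4.4
eef_pos: [0.5249, -0.1247, 0.2314]
tcp_rot: [0.003, 0.637, 0.771, 0.001]
contact_force: [0.9, 0.3, -0.7]
gripper_width: 0.0002
time: 4.9
eef_pos: [0.5375, -0.2031, 0.2259]
tcp_rot: [-0.001, 0.638, 0.77, -0.0]
contact_force: [-0.4, 0.3, -1.0]
gripper_width: 0.0724
[ 0.5375 -0.2031  0.2259] tilt [-0.002  0.001 -1.   ] F [-0.42  0.26 -1.02] w 0.07235091432536468 t 4.9 [-0.5   0.32  0.04  1.29  0.    0.88]
nest local tcp mm [ -6.7   0.5 225.9]
   yaw err 0.15
beam local tcp mm [-396.6   18.5  120.9]
   yaw err -2.65
```

View pics/s2.png

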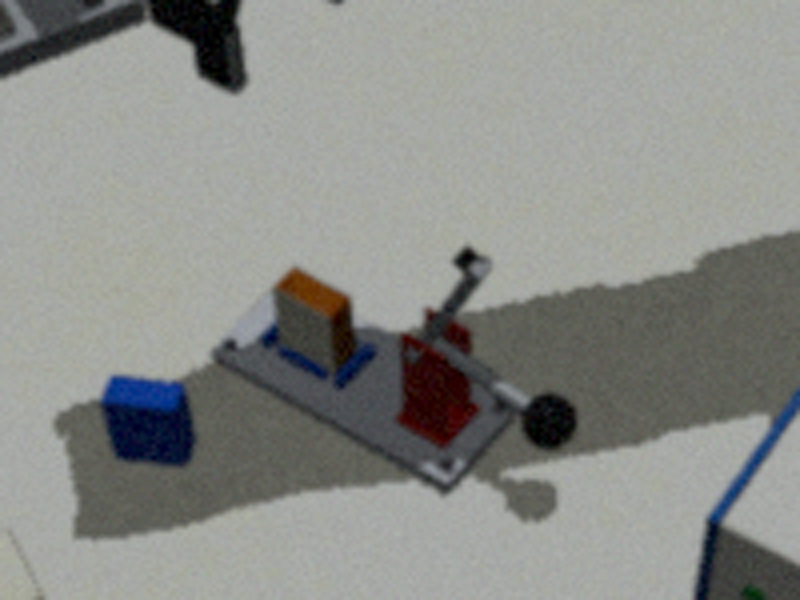

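The clamp is fully back: knob low at (548,420), bar up and leaning away. The amber cell still stands in its nest with its top face around (315,295) in the crop. I'll check its centre by intersecting the top-face corners with z = 62 mm.

```bash
python3 - <<'E'
from h import *
d=get('scene')
q=[(294,267),(357,298),(339,318),(276,288)]
P=np.array([plane(d,200+(x+.5)/4-.5,60+(y+.5)/4-.5,.062) for x,y in q]);print(P.round(4),P.mean(0).round(4),[np.linalg.norm(P[i]-P[(i+1)%4]).round(4) for i in range(4)])
v=P[1]-P[0]+P[2]-P[3];print(np.degrees(np.arctan2(v[1],v[0])))
w=get('wrist');cv2.imwrite('pics/w2.png',cv2.convertScaleAbs(w['pixels'],alpha=1.4))
print('nest o proj in wrist, cell top corners:',[np.round(proj(w,p)) for p in P])
E
python3 n.py
```

```text
[[ 0.5327 -0.2187  0.062 ]
 [ 0.5229 -0.1768  0.062 ]
 [ 0.5398 -0.1727  0.062 ]
 [ 0.5503 -0.2136  0.062 ]] [ 0.5364 -0.1955  0.062 ] [np.float64(0.043), np.float64(0.0175), np.float64(0.0422), np.float64(0.0183)]
103.74848881832129
nest o proj in wrist, cell top corners: [array([313., 196.]), array([311., 158.]), array([327., 157.]), array([329., 194.])]
[ 0.5375 -0.2017  0.2267] tilt [-0.001  0.001 -1.   ] F [-0.58  0.14 -1.41] w 0.08525003439124665 t 5.05 [-0.5   0.31  0.04  1.29  0.    0.88]
nest local tcp mm [-5.300e+00  2.000e-01  2.267e+02]
   yaw err 0.28
beam local tcp mm [-395.2   18.1  121.7]
   yaw err -2.52
```

View pics/w2.png

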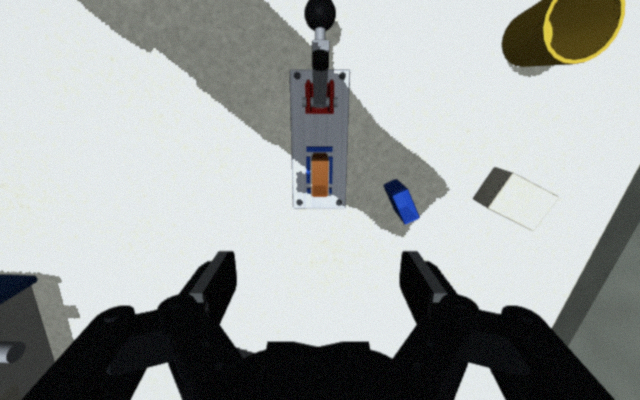

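Run:
```python
from h import *
w=get('wrist');o,r=ray(w,320,200);print('cam',o,r)
p=monitor.state()['eef_pos'];c,s=np.cos(np.radians(100.6)),np.sin(np.radians(100.6));d=o-p
print('rel tcp in tool x,y,up mm',(c*d[0]+s*d[1])*1000,(s*d[0]-c*d[1])*1000,d[2]*1000)
```

```text
cam [ 0.52131338 -0.12495828  0.36855451] [ 0.06450402 -0.30096099 -0.9514977 ]
rel tcp in tool x,y,up mm 78.30640836501672 -1.935606078275783 141.57903404432244
```

The wrist camera sits on the clamp side at almost bar-tip height when grasping, so I'll do a half turn first. That gives the same grasp with the camera on the clear side.

```bash
python3 -m crank '[{"offset":[0,0,0],"dr":[0,0,-1]},{"offset":[0,0,0],"dr":[0,0,-1]},{"offset":[0,0,0],"dr":[0,0,-1]},{"offset":[0,0,0],"dr":[0,0,-1]},{"offset":[0,0,0],"dr":[0,0,-1]},{"offset":[0,0,0],"dr":[0,0,-1]},{"offset":[0,0,0],"dr":[0,0,-1]},{"offset":[0,0,0],"dr":[0,0,-1]},{"offset":[0,0,0],"dr":[0,0,-1]},{"offset":[0,0,0],"dr":[0,0,-1]},{"offset":[0,0,0],"dr":[0,0,-1]},{"offset":[0,0,0],"dr":[0,0,-1]}]' >/dev/null
python3 -m crank '[{"offset":[0,0,0],"dr":[0,0,-1]},{"offset":[0,0,0],"dr":[0,0,-1]},{"offset":[0,0,0],"dr":[0,0,-1]},{"offset":[0,0,0],"dr":[0,0,-1]},{"offset":[0,0,0],"dr":[0,0,-1]},{"offset":[0,0,0],"dr":[0,0,-1]},{"offset":[0,0,0],"dr":[0,0,-1]},{"offset":[0,0,0],"dr":[0,0,-1]},{"offset":[0,0,0],"dr":[0,0,-1]},{"offset":[0,0,0],"dr":[0,0,-1]},{"offset":[0,0,0],"dr":[0,0,-1]},{"offset":[0,0,0],"dr":[0,0,-1]}]' >/dev/null
python3 -m crank '[{"offset":[0,0,0],"dr":[0,0,-1]},{"offset":[0,0,0],"dr":[0,0,-1]},{"offset":[0,0,0],"dr":[0,0,-1]},{"offset":[0,0,0],"dr":[0,0,-1]},{"offset":[0,0,0],"dr":[0,0,-1]},{"offset":[0,0,0],"dr":[0,0,-1]},{"offset":[0,0,0],"dr":[0,0,-1]},{"offset":[0,0,0],"dr":[0,0,-1]},{"offset":[0,0,0],"dr":[0,0,-1]},{"offset":[0,0,0],"dr":[0,0,-1]},{"offset":[0,0,0],"dr":[0,0,-1]},{"offset":[0,0,0],"dr":[0,0,-1]}]'
python3 n.py
```

```text
time: 8.1
eef_pos: [0.5379, -0.2015, 0.2274]
tcp_rot: [-0.0, 0.773, -0.635, -0.0]
contact_force: [0.5, -1.0, -1.4]
gripper_width: 0.0854
[ 0.5379 -0.2015  0.2274] tilt [ 0.  0. -1.] F [ 0.49 -0.95 -1.38] w 0.08537484543217438 t 8.1 [-0.5   0.31  0.04  1.29  0.   -2.26]
nest local tcp mm [-5.300e+00 -2.000e-01  2.274e+02]
   yaw err -179.42
beam local tcp mm [-395.2   17.7  122.4]
   yaw err -182.22
```

```bash
python3 -m crank '[{"offset":[-0.013,0,0.08],"dr":[0,0,0.1]},{"offset":[0,0,0.08],"dr":[0,0,0]},{"offset":[0,0,0.08],"dr":[0,0,0]},{"offset":[0,0,0.08],"dr":[0,0,0]},{"offset":[0,0,0],"dr":[0,0,0]},{"offset":[0,0,0],"dr":[0,0,0]},{"offset":[0,0,0],"dr":[0,0,0]}]'
python3 n.py;python3 - <<'E'
from h import *
w=get('wrist')
s=get('scene')
a=cv2.convertScaleAbs(w['pixels'][60:360,120:520],alpha=1.4);b=cv2.convertScaleAbs(cv2.resize(s['pixels'][90:190,220:353],(400,300),interpolation=cv2.INTER_CUBIC),alpha=1.5)
cv2.imwrite('pics/w3.png',np.hstack([a,b]))
E
```

```text
time: 8.68
eef_pos: [0.5378, -0.1974, 0.101]
tcp_rot: [-0.0, 0.768, -0.64, 0.001]
contact_force: [-0.8, -0.2, -0.3]
gripper_width: 0.0857
[ 0.5378 -0.1974  0.101 ] tilt [ 0.002 -0.001 -1.   ] F [-0.79 -0.15 -0.25] w 0.0857342124539988 t 8.6833 [-0.49  0.38 -0.19  1.    0.   -2.24]
nest local tcp mm [ -1.2  -0.9 101. ]
   yaw err -180.2
beam local tcp mm [-391.2   16.8   -4. ]
   yaw err -183.0
```

View pics/w3.png

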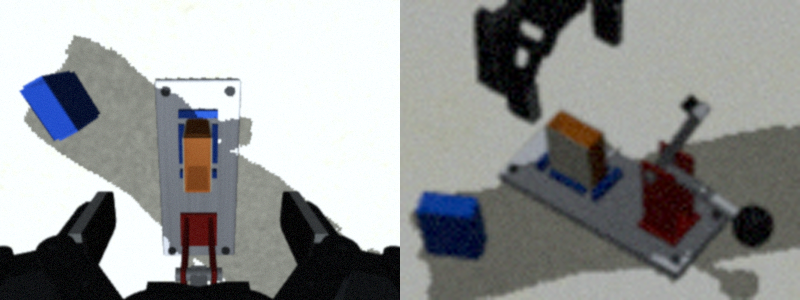

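The cell (columns 185–211) is centred between the fingers and its sides are parallel to the tool. Because the blue block is near the left finger, I'll narrow the opening before descending.

```bash
python3 -m crank '[{"offset":[-0.003,0,0],"dr":[0,0,0]},{"offset":[0,0,0],"dr":[0,0,0]},{"offset":[0,0,0],"dr":[0,0,0]},{"offset":[0,0,0.05],"dr":[0,0,0]},{"offset":[0,0,0.05],"dr":[0,0,0]},{"offset":[0,0,0.05],"dr":[0,0,0]},{"offset":[0,0,0.032],"dr":[0,0,0]},{"offset":[0,0,0],"dr":[0,0,0]},{"offset":[0,0,0],"dr":[0,0,0]},{"offset":[0,0,0],"dr":[0,0,0]}]' 55
python3 n.py
python3 -m crank '[{"offset":[0,0,0],"dr":[0,0,0]},{"offset":[0,0,0],"dr":[0,0,0]},{"offset":[0,0,0],"dr":[0,0,0]},{"offset":[0,0,0],"dr":[0,0,0]},{"offset":[0,0,0],"dr":[0,0,0]},{"offset":[0,0,0],"dr":[0,0,0]},{"offset":[0,0,0],"dr":[0,0,0]},{"offset":[0,0,0],"dr":[0,0,0]}]' 0 40
python3 n.py
```

```text
time: 9.62
eef_pos: [0.5375, -0.1966, 0.0275]
tcp_rot: [-0.0, 0.768, -0.64, 0.001]
contact_force: [-0.0, -0.2, -0.4]
gripper_width: 0.0467
[ 0.5375 -0.1966  0.0275] tilt [ 0.001 -0.001 -1.   ] F [-0.03 -0.23 -0.39] w 0.046722920904872525 t 9.6167 [-0.49  0.45 -0.28  0.84  0.   -2.24]
nest local tcp mm [-0.4 -0.7 27.5]
   yaw err -180.24
beam local tcp mm [-390.3   17.   -77.5]
   yaw err -183.04
time: 10.28
eef_pos: [0.5377, -0.1968, 0.0278]
tcp_rot: [-0.0, 0.768, -0.64, 0.001]
contact_force: [-1.0, 0.6, 6.5]
gripper_width: 0.0194
[ 0.5377 -0.1968  0.0278] tilt [ 0.002 -0.001 -1.   ] F [-0.99  0.63  6.46] w 0.01935748355539299 t 10.2833 [-0.49  0.45 -0.28  0.84  0.   -2.24]
nest local tcp mm [-0.5 -0.9 27.8]
   yaw err -180.24
beam local tcp mm [-390.5   16.8  -77.2]
   yaw err -183.04
```

Gripped at 19.4 mm. I'll lift straight up, then travel above everything to over the gap.

```bash
python3 -m crank '[{"offset":[0,0,-0.03],"dr":[0,0,0]},{"offset":[0,0,-0.06],"dr":[0,0,0]},{"offset":[0,0,-0.08],"dr":[0,0,0]},{"offset":[0,0,-0.1],"dr":[0,0,0]},{"offset":[0,0,-0.1],"dr":[0,0,0]},{"offset":[0,0,-0.1],"dr":[0,0,0]},{"offset":[0,0,0],"dr":[0,0,0]},{"offset":[0,0,0],"dr":[0,0,0]},{"offset":[0,0,0],"dr":[0,0,0]}]'
python3 -m crank '[{"offset":[-0.04,0,0],"dr":[0,0,0]},{"offset":[-0.075,0,0],"dr":[0,0,-0.1]},{"offset":[-0.09,0,0],"dr":[0,0,-0.1]},{"offset":[-0.09,0.001,0],"dr":[0,0,-0.1]},{"offset":[-0.09,0.001,0],"dr":[0,0,-0.1]},{"offset":[-0.09,0.001,0],"dr":[0,0,-0.1]},{"offset":[-0.09,0.001,0],"dr":[0,0,-0.1]},{"offset":[-0.09,0.001,0],"dr":[0,0,0]},{"offset":[-0.09,0.001,0],"dr":[0,0,0]},{"offset":[-0.09,0,0],"dr":[0,0,0]},{"offset":[-0.08,0,0],"dr":[0,0,0]},{"offset":[-0.06,0,0],"dr":[0,0,0]}]'
python3 -m crank '[{"offset":[0,0,0],"dr":[0,0,0]},{"offset":[0,0,0],"dr":[0,0,0]},{"offset":[0,0,0],"dr":[0,0,0]},{"offset":[0,0,0],"dr":[0,0,0]}]'
python3 n.py
```

```text
time: 11.03
eef_pos: [0.5364, -0.1961, 0.2139]
tcp_rot: [0.0, 0.768, -0.64, -0.0]
contact_force: [0.9, 0.1, -1.8]
gripper_width: 0.0195
time: 12.03
eef_pos: [0.4482, 0.1866, 0.2124]
tcp_rot: [0.001, 0.785, -0.619, -0.002]
contact_force: [0.5, 0.6, 0.0]
gripper_width: 0.0196
time: 12.37
eef_pos: [0.4508, 0.1834, 0.2136]
tcp_rot: [0.001, 0.784, -0.62, -0.0]
contact_force: [-0.6, 1.0, -0.9]
gripper_width: 0.0195
[0.4508 0.1834 0.2136] tilt [-0.002 -0.001 -1.   ] F [-0.64  0.98 -0.92] w 0.019452569351659066 t 12.3667 [ 0.22  0.15 -0.21  1.21 -0.   -1.58]
nest local tcp mm [389.1  14.6 213.6]
   yaw err -177.3
beam local tcp mm [ -0.6  13.2 108.6]
   yaw err -180.1
```

```bash
python3 -m crank '[{"offset":[0,-0.033,0],"dr":[0,0,0]},{"offset":[0,0,0.05],"dr":[0,0,0]},{"offset":[0,0,0.05],"dr":[0,0,0]},{"offset":[0,0,0.04],"dr":[0,0,0]},{"offset":[0,0,0],"dr":[0,0,0]},{"offset":[0,0,0],"dr":[0,0,0]},{"offset":[0,0,0],"dr":[0,0,0]}]'
python3 n.py;python3 - <<'E'
from h import *
w=get('wrist')
s=get('scene')
a=cv2.resize(cv2.convertScaleAbs(w['pixels'],alpha=1.4),(400,300),interpolation=cv2.INTER_AREA);b=cv2.convertScaleAbs(cv2.resize(s['pixels'][150:270,365:525],(400,300),interpolation=cv2.INTER_CUBIC),alpha=1.5)
cv2.imwrite('pics/w4.png',np.hstack([a,b]))
E
```

```text
time: 12.95
eef_pos: [0.4647, 0.1866, 0.1593]
tcp_rot: [-0.0, 0.784, -0.621, 0.0]
contact_force: [0.3, 0.1, -0.9]
gripper_width: 0.0195
[0.4647 0.1866 0.1593] tilt [ 0.001  0.    -1.   ] F [ 0.33  0.06 -0.9 ] w 0.01948755623122725 t 12.95 [ 0.22  0.2  -0.28  1.09  0.   -1.58]
nest local tcp mm [3.897e+02 3.000e-01 1.593e+02]
   yaw err -177.32
beam local tcp mm [-0.7 -1.1 54.3]
   yaw err -180.12
```

View pics/w4.png

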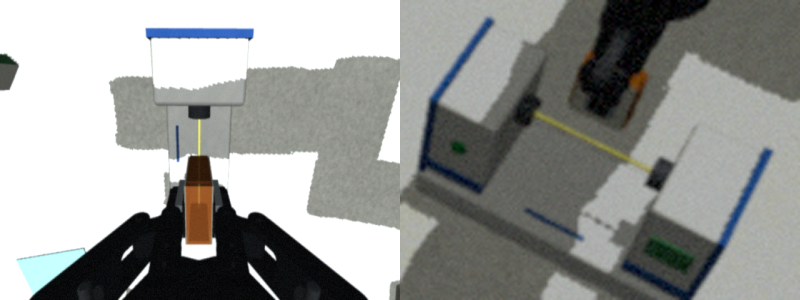

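The wrist view shows the beam (column 199) running in line with the cell's centre, and the cell sits upright between the pads. I'll lower it into the beam.

```bash
python3 -m crank '[{"offset":[0,0.002,0.04],"dr":[0,0,0]},{"offset":[0,0,0.04],"dr":[0,0,0]},{"offset":[0,0,0.04],"dr":[0,0,0]},{"offset":[0,0,0.039],"dr":[0,0,0]},{"offset":[0,0,0],"dr":[0,0,0]},{"offset":[0,0,0],"dr":[0,0,0]},{"offset":[0,0,0],"dr":[0,0,0]},{"offset":[0,0,0],"dr":[0,0,0]},{"offset":[0,0,0],"dr":[0,0,0]},{"offset":[0,0,0],"dr":[0,0,0]}]'
python3 n.py;python3 - <<'E'
from h import *
w=get('wrist')
s=get('scene')
a=cv2.resize(cv2.convertScaleAbs(w['pixels'][60:360,120:520],alpha=1.4),(400,300));b=cv2.convertScaleAbs(cv2.resize(s['pixels'][150:270,365:525],(400,300),interpolation=cv2.INTER_CUBIC),alpha=1.5)
c=cv2.convertScaleAbs(cv2.resize(s['pixels'][85:235,200:400],(400,300)),alpha=1.5)
t=get('top');e=cv2.convertScaleAbs(cv2.resize(t['pixels'][100:280,190:430],(400,300)),alpha=1.5)
cv2.imwrite('pics/w5.png',np.vstack([np.hstack([a,b]),np.hstack([c,e])]))
E
```

```text
time: 13.88
eef_pos: [0.464, 0.1872, 0.0958]
tcp_rot: [-0.001, 0.785, -0.62, 0.0]
contact_force: [0.4, 0.7, -0.7]
gripper_width: 0.0194
[0.464  0.1872 0.0958] tilt [ 0.002  0.    -1.   ] F [ 0.4   0.66 -0.74] w 0.019422378788367677 t 13.8833 [ 0.22  0.25 -0.38  0.93  0.   -1.58]
nest local tcp mm [390.4   0.9  95.8]
   yaw err -177.24
beam local tcp mm [ 0.1 -0.5 -9.2]
   yaw err -180.04
```

View pics/w5.png

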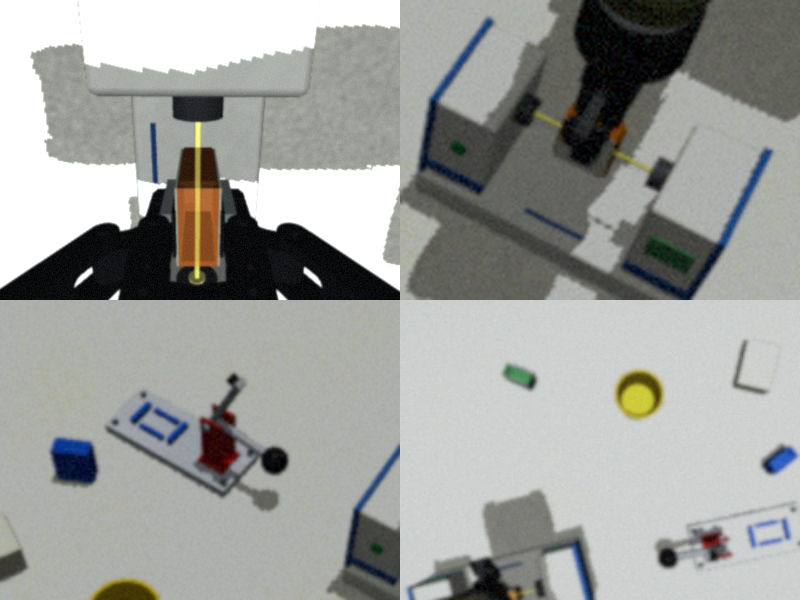

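The cell is in the beam: the yellow line (column 198) runs through the middle of both windows, clear of both snouts. The nest is empty, the clamp is still back, and the bystanders are in place.

```bash
python3 -c "
from workcell import finish_job
print(finish_job())"
```

```text
the job is handed in; nothing more can be done
None
```

I swung the clamp over centre and fully back, and the arm is now holding the amber standard upright in the photometer beam. I handed the job in at about 14 s of the 51 s allowed. The hand-in itself reports no verdict.

- **Clamp:** I pushed the black knob over with the closed fingers, and the clamp fell back onto its stop. The last picture shows it still back.
- **Grasp:** The gripper holds the standard by its frosted faces, centred between the windows, at 40 N with a 19.4 mm opening. I made a half turn first, to keep the wrist camera away from the raised clamp bar.
- **Position:** By my measurements, the gripper is within about 1 mm of the beam centre and 0.1° of its direction. The middle of the standard is at about 105 mm height.
- **Last checks:** The last wrist picture shows the beam line running through the middle of both windows, clear of both snouts. The photometer and bystanders look undisturbed. The force on the tool was about 1 N, within the noise.
- **Disagreements:** As the jaws closed, the tool read about 6.5 N upward, which was gone after the lift. My first triangulation of the photometer's snouts paired them wrongly between views, so I placed the beam from the top view alone; the wrist view later confirmed it.

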